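Load the chocolate mill and hold its lid at pulse

TASK

Tip all five chocolate chunks from the scoop into the hopper of the mill and set the scoop back down flat on the counter. Then drop the bayonet lid fully home with its lugs in the entry gaps and turn it clockwise to the orange pulse mark, half of the way to the red lock mark, never letting it click into the lock. Finish while still gripping the lid and holding it at the orange mark against its spring, and leave everything else standing where it is.

Things in the scene. Friction and masses are not known exactly. Their poses are not given: they have to be found in the camera images.
- mill: Blade mill, fixed to the counter: round grey motor body 124 mm wide, under a steel hopper that flares like a funnel from a 61 mm wide chamber (floor 67 mm above the counter) to a 117 mm wide collar, rim 155 mm above the counter. Origin: centre of its underside, z up. The same on its +x and -x sides: entry gap, orange and red mark.
- mill_mouth (a point): Centre of the mill's mouth at rim height, 155 mm above the counter; axes as the mill's. Inside the rim a ledge 5 mm thick leaves a round mouth 96 mm wide, with two entry gaps for the lid's lugs, 22 mm wide, centred on the mill's +x and -x. A fixed stop blocks turning anticlockwise from the gaps.
- pulse_mark (a point): Orange pulse mark on the outside of the rim, 0.65 rad clockwise (seen from above) of the mill's +x entry gap, which has a white mark; 61 mm from the axis, at rim height. Another lies opposite.
- lock_mark (a point): Red lock mark on the outside of the rim, 1.30 rad clockwise of the mill's +x entry gap, 61 mm from the axis. Another lies opposite. Two sprung brass pins (bosses on the collar) resist the lugs stiffly from about 0.82 rad of lid turn, most (about 1 N m) near 0.9; the lugs ride over them and click into the lock at about 1.2 rad.
- switch_ring (a joint): Turn (rad, clockwise from above) of the sprung switch ring under the ledge: 0 at rest, stop at 1.25. The lid's lugs push it: it moves once the lid has turned some 0.10 rad clockwise from mid-gap, then reads the lid's turn less 0.10. Its spring pulls back with 0.15 N m at the pulse mark and turns a lid that is let go back towards the gaps.
- lid: Loose bayonet lid, about 0.13 kg, smoky clear plastic, lying grip up. Origin: centre of its underside, z up. Plug 91 mm wide, 14 mm deep; two black lugs at its foot on the lid's +x and -x (12 mm wide, out to 52 mm from the axis, 1 to 7 mm above the origin); flange 112 mm wide, 14 to 19 mm up, orange pointers on it over the lugs. Fits either way round.
- lid_grip (a point): Grasp point on the lid's black grip bar, over its middle, 41 mm above the lid's origin. The bar runs along the lid's x: 64 mm long, 14 mm thick (y), from 19 to 55 mm above the origin. With the lid fully home (flange on the rim) this point is 27 mm above the rim, the lid's origin 14 mm below it; the lugs then have 2 mm play under the ledge, the plug 2.5 mm all round.
- scoop: Loose aluminium scoop, about 0.16 kg, standing flat on the counter. Origin: centre of the bucket's underside, x towards the open mouth, z up. Bucket 90 mm long (x -45 to +45), 56 mm wide, open in front; floor 2.5 mm thick, walls 38 mm high behind, 24 mm in front. Chunks slide out over the front once it is tipped mouth down by about 40 degrees.
- scoop_handle (a point): A good place to hold the scoop: middle of its wooden handle's height, 88 mm behind the scoop's origin and 32 mm above its underside. The handle runs straight back along the scoop's -x, from 54 to 138 mm behind the origin, 16 mm wide (y), 21 to 43 mm above the underside.
- chunk0: Chocolate chunk, dark brown block 20 x 18 x 16 mm, 11 g, loose in the scoop at the start. Origin: centre of the face that is below at the start.
- chunk1: Chocolate chunk, dark brown block 20 x 18 x 16 mm, 11 g, loose in the scoop at the start. Origin: centre of the face that is below at the start.
- chunk2: Chocolate chunk, dark brown block 20 x 18 x 16 mm, 11 g, loose in the scoop at the start. Origin: centre of the face that is below at the start.
- chunk3: Chocolate chunk, dark brown block 20 x 18 x 16 mm, 11 g, loose in the scoop at the start. Origin: centre of the face that is below at the start.
- chunk4: Chocolate chunk, dark brown block 20 x 18 x 16 mm, 11 g, loose in the scoop at the start. Origin: centre of the face that is below at the start.
- paper_cup: Bystander: brown paper cup, 80 mm wide, 102 mm high. Origin: centre of its underside.
- cup_stack: Bystander: stack of six small white cups, 64 mm wide, 112 mm high. Origin: centre of its underside.
- tamper: Bystander: steel and dark wood coffee tamper, 59 mm wide, 90 mm high. Origin: centre of its underside.
- milk_jug: Bystander: steel milk jug, 88 mm wide, 100 mm high, handle 66 mm out along its +x. Origin: centre of its underside.
- syrup_bottle: Bystander: amber jar with black cap, 60 mm wide, 155 mm high. Origin: centre of its underside.
Mind the look-alikes: they are no part of the job. What is shaped like the lid but blue or yellow is not meant.

How it is judged:
By the outcome, as a careful person would: the job done as asked, in the order asked, and still so for the second after the job is handed in, while the arm keeps its last pose, push and grip.
It also fails if it takes over 58 s, if anything falls off the work surface, if the arm or the gripper's body presses on something with over 40 N, if the wrist force passes 120 N, or if a joint passes its speed limit or range.

ROBOT

A 6-joint arm with a two-finger parallel gripper is mounted at the origin on the work surface. World frame = base frame: x ahead of the robot, y to its left, z up, the work surface at z = 0. Lengths are in mm, angles in degrees, forces in N, time in s.
With the tool pointing down it reaches from about 375 to 900 mm from the base axis. Payload 3.1 kg.
Tool frame: the origin (TCP) lies at the very end of the fingers, on their centre line; the grasp point (between the pads) lies 19 mm behind it; z points along the fingers, y is the line along which they close (so a half turn about z gives the same grasp; the last joint's range is limited). The gripper opens to 85 mm and grips with 20 to 120 N. Pads are 22 mm wide; open, the fingers measure 114 mm over their backs; the gripper's body (76 mm by 85 mm) begins 54 mm behind the grasp point. The pads swing forward as they close: fully open they stand 13 mm farther back than shut.
Start: joints at [55.606, 30.224, 82.088, -0, 67.689, -10.227], TCP at [255.835, 570.215, 231.31] pointing down, gripper open.
Joint ranges: [-176.69, 176.69], [-43.24, 126.21], [12.49, 139.97], [-82, 262], [0, 151.66], [-163.58, 163.58]. Speed limits (degrees/s): [159.86, 159.86, 180, 180, 180, 180].

INTERFACE

Orientations are given as a 3x3 rotation matrix whose columns are the frame's x, y, z axes.
In Python, from workcell import ctrl gives the robot as it stands. The module is installed in compiled form; this text tells all that it offers.
- The arm moves only by the tool arm_command, never from a script. Its argument "series" is a list of rows, each a list of 7 numbers: the shift along the tool's x, y, z in cm, then the turn, a rotation vector about the tool's x, y, z in degrees, then the opening, from 0 (shut) to 1 (fully open). In form: [[tx, ty, tz, ax, ay, az, grip], ...]. A call has 1 to 8 rows; each row shifts and turns the commanded pose from where the row before left it, along the tool's axes as they then stand; what a row does not reach is not made up. A row lasts 1/8 s, in which the tool goes at most 62.5 mm and 10.7 degrees, less where a joint would pass 70% of its speed; a pose out of reach is approached as far as the arm can. A call with a gripper value outside its range is refused whole. The fingers move at their own pace and stop on an object; "squeeze" is the grip in N (left out, the last holds). Time passes only in rows, so rows that do not move let the fingers close. It gives the time, the measured TCP pose, the force, the opening and the grip force at its end, in the units of the state.
- ctrl.observe(): the state, without advancing time (a new reading comes with each control period).
- ctrl.snapshot(name): name is "scene" or "top" or "wrist"; returns a dict with "img" (400x640x3 uint8, red, green, blue), "fovy" (degrees; the focal length in pixels is half the picture's height over the tangent of half this angle, whatever the lens; pixels are square), "cx", "cy" (the principal point, pixels), "distortion" ([k1, k2, p1, p2, k3] as OpenCV has them; the pictures are not rectified), "cam_to_world" (4x4, takes a point from camera to world coordinates). Camera axes: x right, y up, looking along -z (the intrinsics and any distortion apply to the point x, -y, -z); pixel columns grow to the right and rows downward; lengths in mm; the calibration is good to about 2 mm. A picture is of the moment at which its call begins. There is no depth.
- ctrl.close_job(): hands the job in; it is judged then, once.
Trained networks look in a picture, given as the dict that the camera call returned (one of the last four; its "shot" number tells which), for a name from the list of things; names that differ only in an ending like _2 or _b are one class to them, and where a whole thing is asked for, a point or a joint stands for the part that bears it (a point fixed in the world has none). Each returns a list of dicts, best first, with "score" (0 to 1); they miss things now and then, are a little off and sometimes report something else, mostly with a low value. They report only what shows in the picture. A call takes as long as a camera call. They do not tell look-alikes from the thing itself.
- ctrl.find_in(picture, thing): "xy" ([column, row] in pixels, amid what is visible of it).
The state is a dict: "time": time; "joint_positions": joint angles; "qd": joint speeds; "joint_torque": joint torques, N m; "position": TCP position; "ee_rot": TCP orientation; "wrist_force": force on the tool from outside, world axes, zero at the start; "moment": the same for the moment, N m; "finger_gap": opening from 0.0 (shut) to 1.0 (fully open); "grasp_force": force on a finger pad.
Only numpy, scipy, OpenCV 4.12 (cv2) and the standard library are available. Lean on these libraries where they do the work, as an engineer would, in place of code of your own. Each camera call takes 0.05 s, during which the arm holds its last target. There are 200 camera calls.

## Working session

There is one attempt and no reset: what is moved stays moved. The work goes in short steps, Python scripts to look and compute and a tool call to move; the robot and the scene stay as the last step left them, time stands still between calls to the robot, and variables do not carry over. Pictures are saved under pics/ and viewed, at most 14 in all, crops included, and the job is handed in when it is done.

Besides the shell and the picture viewer there is one more tool, called after "Call:" as a command line: name --pt "numbers of a row" for each row, then --argument value for the rest. arm_command: Moves the arm, as the interface text tells. Its arguments: {"type":"object","properties":{"series":{"type":"array"},"squeeze":{"type":"number"}},"required":["series"]}

```bash
mkdir -p pics; cat > h.py <<'E'
import numpy as np, cv2
from workcell import ctrl
from scipy.spatial.transform import Rotation as R
def K(s):
    f=s["img"].shape[0]/2/np.tan(np.radians(s["fovy"])/2)
    return np.array([[f,0,s["cx"]],[0,f,s["cy"]],[0,0,1]]),np.array(s["distortion"],float)
def ray(s,xy):
    k,d=K(s);u=cv2.undistortPoints(np.array([[xy]],float),k,d)[0,0]
    T=np.array(s["cam_to_world"]);v=T[:3,:3]@np.array([u[0],-u[1],-1]);return T[:3,3],v
def atz(s,xy,z):
    o,v=ray(s,xy);return o+v*(z-o[2])/v[2]
def proj(s,P):
    k,d=K(s);T=np.array(s["cam_to_world"]);c=(np.atleast_2d(P)-T[:3,3])@T[:3,:3]
    c=c*[1,-1,-1];return cv2.projectPoints(c.reshape(-1,1,3),np.zeros(3),np.zeros(3),k,d)[0][:,0]
def save(s,n): cv2.imwrite(f"pics/{n}.png",s["img"][:,:,::-1])
def move(pt,Rt):
    "shift in tool frame (cm) and rotvec (deg) from current measured pose to target TCP pose"
    o=ctrl.observe();p=np.array(o["position"]);Q=np.array(o["ee_rot"])
    return (Q.T@(np.array(pt)-p)/10).round(2),np.degrees(R.from_matrix(Q.T@Rt).as_rotvec()).round(1)
def down(deg):
    "tool down with tool y axis (closing) at world yaw deg"
    a=np.radians(deg);y=np.array([np.cos(a),np.sin(a),0]);z=np.array([0,0,-1.]);return np.c_[np.cross(y,z),y,z]
E
python3 - <<'E'
from h import *
import pickle
o=ctrl.observe();print(np.round(o["ee_rot"],3),o["time"])
S={}
for n in("scene","top"):
    s=ctrl.snapshot(n);save(s,n);S[n]=s
    print(n,s["fovy"],np.round(s["cam_to_world"],2).tolist(),s["distortion"])
    for t in("mill","mill_mouth","pulse_mark","lock_mark","lid","lid_grip","scoop","scoop_handle","chunk0","paper_cup","cup_stack","tamper","milk_jug","syrup_bottle"):
        print(t,[(np.round(d["xy"]).tolist(),round(d["score"],2),atz(s,d["xy"],{"mill_mouth":155,"pulse_mark":155,"lock_mark":155,"lid_grip":41,"scoop_handle":32}.get(t,20))[:2].round().tolist()) for d in ctrl.find_in(s,t)[:5]])
pickle.dump(S,open("s.pkl","wb"))
E
```

```text
[[-0.912  0.409 -0.001]
 [ 0.409  0.912 -0.002]
 [ 0.    -0.002 -1.   ]] 0.0
scene 42.86322013140414 [[-0.6, -0.61, 0.51, 1168.69], [0.8, -0.45, 0.4, 442.11], [-0.01, 0.65, 0.76, 1117.15], [0.0, 0.0, 0.0, 1.0]] [-0.05991007  0.          0.          0.          0.        ]
mill [([340.0, 232.0], 0.66, [482.0, 16.0])]
mill_mouth [([339.0, 227.0], 0.57, [556.0, 58.0])]
pulse_mark [([340.0, 225.0], 0.85, [549.0, 56.0]), ([251.0, 179.0], 0.71, [564.0, -210.0])]
lock_mark [([336.0, 230.0], 0.95, [566.0, 57.0])]
lid [([249.0, 177.0], 0.93, [474.0, -312.0]), ([300.0, 199.0], 0.86, [455.0, -139.0]), ([204.0, 162.0], 0.79, [506.0, -462.0]), ([283.0, 134.0], 0.77, [271.0, -347.0]), ([312.0, 160.0], 0.66, [309.0, -203.0])]
lid_grip [([251.0, 178.0], 0.94, [486.0, -291.0]), ([314.0, 160.0], 0.83, [322.0, -186.0]), ([202.0, 160.0], 0.63, [517.0, -456.0])]
scoop [([408.0, 291.0], 0.78, [533.0, 251.0])]
scoop_handle [([407.0, 287.0], 0.75, [531.0, 246.0])]
chunk0 [([414.0, 289.0], 0.48, [517.0, 259.0]), ([401.0, 284.0], 0.45, [524.0, 227.0])]
paper_cup [([330.0, 300.0], 0.8, [664.0, 113.0])]
cup_sta
[... 908 characters left out ...]
[275.0, -347.0]), ([402.0, 208.0], 0.69, [482.0, -312.0]), ([342.0, 217.0], 0.68, [453.0, -143.0])]
scoop [([214.0, 187.0], 0.97, [533.0, 233.0])]
scoop_handle [([201.0, 191.0], 0.84, [519.0, 267.0])]
chunk0 [([210.0, 187.0], 0.59, [532.0, 245.0]), ([209.0, 192.0], 0.47, [519.0, 246.0]), ([214.0, 191.0], 0.41, [521.0, 231.0]), ([215.0, 183.0], 0.37, [545.0, 228.0])]
paper_cup [([247.0, 132.0], 0.74, [696.0, 141.0]), ([279.0, 193.0], 0.16, [519.0, 43.0])]
cup_stack [([185.0, 128.0], 0.55, [704.0, 322.0])]
tamper [([260.0, 239.0], 0.69, [385.0, 92.0])]
milk_jug [([389.0, 124.0], 0.9, [730.0, -275.0])]
syrup_bottle [([464.0, 253.0], 0.6, [358.0, -494.0]), ([224.0, 186.0], 0.25, [536.0, 202.0])]
```

```bash
python3 - <<'E'
from h import *
import pickle
S=pickle.load(open("s.pkl","rb"))
t=S["top"]["img"];s=S["scene"]["img"]
a=cv2.resize(t[110:310,170:490],(800,500),interpolation=cv2.INTER_CUBIC);cv2.imwrite("pics/topc.png",a[:,:,::-1])
a=cv2.resize(s[100:380,170:450],(600,600),interpolation=cv2.INTER_CUBIC);cv2.imwrite("pics/scenec.png",a[:,:,::-1])
E
```

```text
(no output)
```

View pics/topc.png

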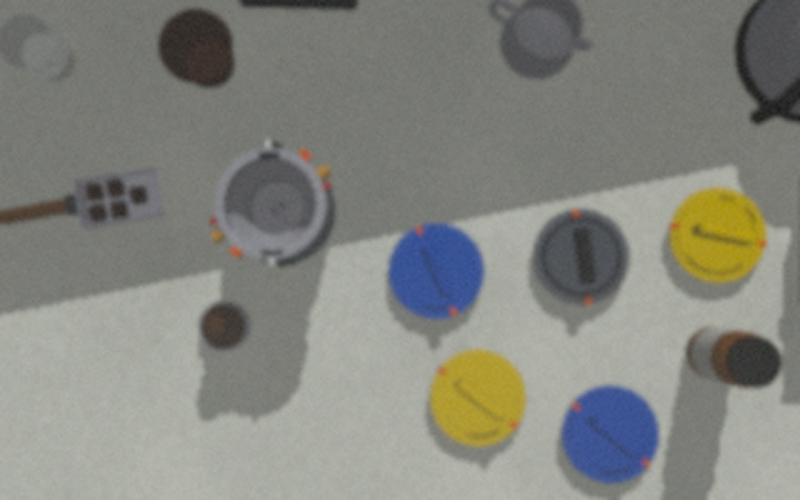

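View pics/scenec.png

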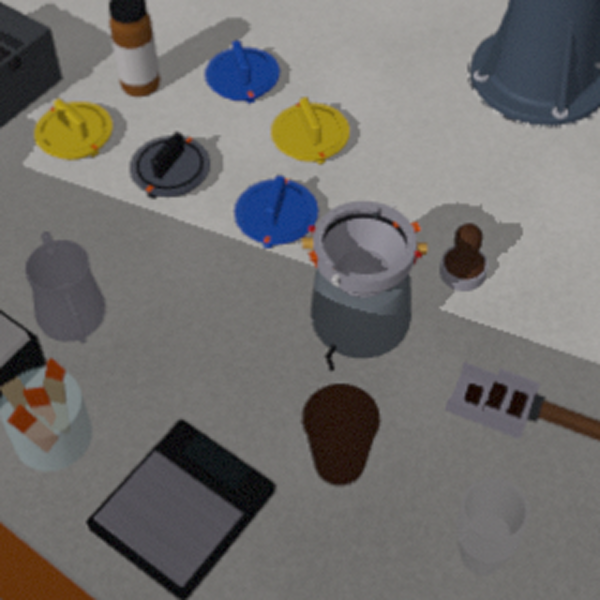

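The crops show these lid-shaped things, in top pixels: blue (343,218), smoky grey with black bar (402,212), yellow (458,204), yellow (360,269) and blue (414,284). I choose the smoky one at (402,212). The mill is at (278,192), with white gaps at (278,168) and (278,215). The scoop is at (214,187), with its mouth towards -y and its handle towards +y.

```bash
python3 - <<'E'
from h import *
import pickle
S=pickle.load(open("s.pkl","rb"));s=S["top"];im=s["img"]
hsv=cv2.cvtColor(im,cv2.COLOR_RGB2HSV)
def blobs(m,x0,x1,y0,y1,z,mina=3):
    q=np.zeros_like(m);q[y0:y1,x0:x1]=m[y0:y1,x0:x1]
    n,l,st,c=cv2.connectedComponentsWithStats(q)
    for i in range(1,n):
        if st[i,4]>=mina: print("  ",c[i].round(1),st[i,4],atz(s,c[i],z)[:2].round(1),im[l==i].mean(0).round())
sat=cv2.inRange(hsv,(0,110,120),(25,255,255))|cv2.inRange(hsv,(170,110,120),(180,255,255))
print("mill marks");blobs(sat,250,310,160,225,155)
w=cv2.inRange(im,(180,180,180),(255,255,255));print("white");blobs(w,250,310,160,225,155)
print("lid ptrs");blobs(sat,380,425,190,235,19)
dk=cv2.inRange(im,(0,0,0),(45,45,50));print("lid bar");blobs(dk,380,425,190,235,55,10)
br=cv2.inRange(hsv,(3,70,50),(20,255,255))
print("handle");blobs(br,130,210,170,215,43,10)
q=np.zeros_like(br);q[170:215,130:200]=br[170:215,130:200]
ys,xs=np.nonzero(q);P=np.array([atz(s,(x,y),43)[:2] for x,y in zip(xs,ys)])
c=P.mean(0);u,sv,vt=np.linalg.svd(P-c);d=vt[0];t=(P-c)@d;print("c",c,"dir",d,t.min(),t.max(),np.degrees(np.arctan2(d[1],d[0])))
g=cv2.resize(im[150:235,110:245],(800,504),interpolation=cv2.INTER_CUBIC);save({"img":g},"scoop")
sc=S["scene"]
o=ctrl.find_in
E
```

```text
mill marks
   [291.7 171.3] 12 [568.   -3.2] [164.  99.  73.]
   [299.  178.2] 10 [550.5 -22.8] [148. 119.  70.]
   [256.3 203.7] 10 [481.7  86.5] [144. 116.  72.]
   [263.5 210.3] 10 [465.   67.3] [165.  99.  74.]
white
lid ptrs
   [400. 195.] 5 [ 521.5 -309.7] [146.  89.  71.]
   [404.6 229.8] 5 [ 420.9 -324.2] [135.  87.  70.]
lid bar
handle
   [182.3 194.3] 95 [508.6 315.9] [82. 66. 54.]
c [508.64293045 315.87645421] dir [ 0.18449901 -0.9828327 ] -37.95693753676226 37.181769068384185 -79.36807487113326
```

View pics/scoop.png

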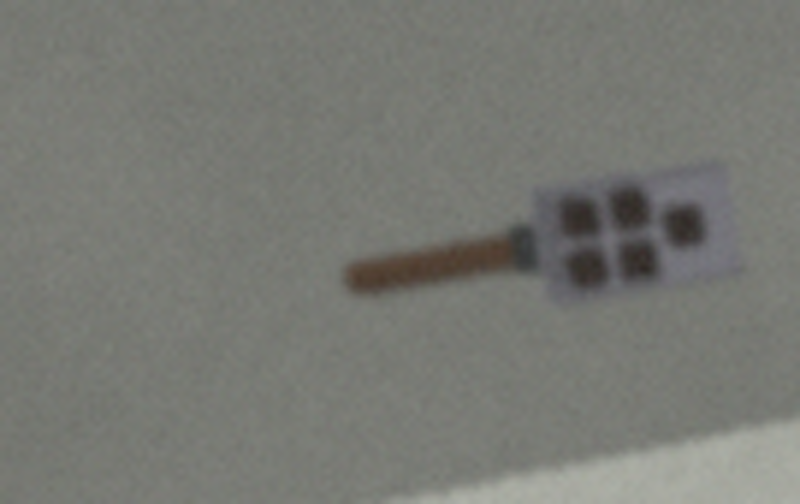

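```bash
python3 - <<'E'
from h import *
print(move([511,304,110],down(10.6)))
E
```

```text
(array([-34.18, -13.84,  12.13]), array([ 0. , -0. , 55.2]))
```

Call:
arm_command --pt "-4.88 -1.98 1.73 0 0 0 1" --pt "-4.88 -1.98 1.73 0 0 0 1" --pt "-4.88 -1.98 1.73 0 0 0 1" --pt "-4.88 -1.98 1.73 0 0 0 1" --pt "-4.88 -1.98 1.73 0 0 0 1" --pt "-4.88 -1.98 1.73 0 0 0 1" --pt "-4.88 -1.98 1.73 0 0 0 1" --pt "0 0 0 0 0 9 1" --squeeze 90

```text
time: 2.5
position: [513.6, 300.7, 108.9]
ee_rot: [[-0.832, 0.555, -0.0], [0.555, 0.832, -0.001], [-0.0, -0.001, -1.0]]
wrist_force: [-0.8, -0.4, -0.7]
finger_gap: 0.998
grasp_force: 0.0
```

Call:
arm_command --pt "0 0 0 0 0 9 0.6" --pt "0 0 0 0 0 9 0.6" --pt "0 0 0 0 0 9 0.6" --pt "0 0 0 0 0 9 0.6" --pt "0 0 0 0 0 10 0.6" --pt "0 0 0 0 0 0 0.6"

```text
time: 3.25
position: [510.9, 304.0, 110.3]
ee_rot: [[-0.19, 0.982, 0.0], [0.982, 0.19, 0.0], [0.0, 0.0, -1.0]]
wrist_force: [0.3, -0.1, 0.2]
finger_gap: 0.603
grasp_force: 0.0
```

```bash
python3 - <<'E'
from h import *
print(move([511,304,110],down(10.6)))
s=ctrl.snapshot("wrist");save(s,"w1")
for t in("scoop","scoop_handle"):
    for d in ctrl.find_in(s,t)[:2]: print(t,d["xy"],d["score"],atz(s,d["xy"],43).round(1))
d=np.array([.1845,-.983,0]);h=np.array([510.9,304.1,43])
print(proj(s,[h,h-50*d,h+34*d]).round())
E
```

```text
(array([0.  , 0.01, 0.03]), array([ 0. , -0. ,  0.3]))
scoop [316.6, 252.3] 0.64 [516.2 271.1  43. ]
scoop_handle [321.7, 249.5] 0.85 [519.6 274.2  43. ]
[[318. 212.]
 [318. 144.]
 [318. 253.]]
```

View pics/w1.png

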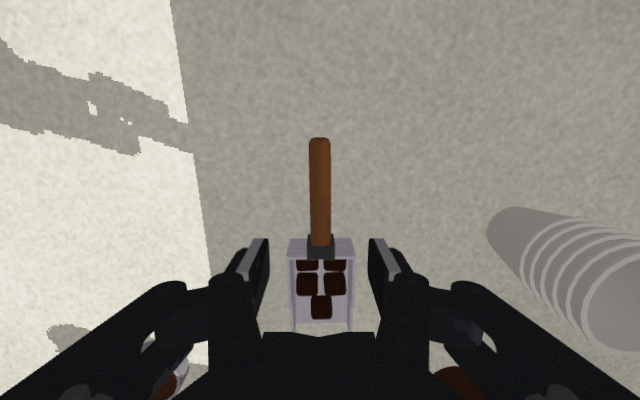

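The wrist view has the handle at column 320, from row 138 to 245, centred between the fingers. The cup stack sits well to the right at (570,280). I'm descending to grasp.

Call:
arm_command --pt "0 0 3 0 0 0 0.6" --pt "0 0 3 0 0 0 0.6" --pt "0 0 2.8 0 0 0 0.6" --pt "0 0 1 0 0 0 0.6" --pt "0 0 0 0 0 0 0" --pt "0 0 0 0 0 0 0" --pt "0 0 0 0 0 0 0" --pt "0 0 0 0 0 0 0" --squeeze 90

```text
time: 4.4
position: [511.7, 304.3, 13.4]
ee_rot: [[-0.188, 0.982, 0.002], [0.982, 0.188, 0.001], [0.0, 0.003, -1.0]]
wrist_force: [-0.4, 0.1, 3.9]
finger_gap: 0.169
grasp_force: 88.0
```

Call:
arm_command --pt "0 0 -1.2 0 0 0 0" --pt "0 0 -2.5 0 0 0 0" --pt "0 0 -3.5 0 0 0 0" --pt "0 0 -3.5 0 0 0 0" --pt "0 0 -3.5 0 0 0 0" --pt "0 0 -3 0 0 0 0" --pt "-0.5 -0.2 0 0 0 0 0" --pt "-1.2 -0.5 0 0 0 0 0"

```text
time: 5.4
position: [505.8, 285.2, 183.2]
ee_rot: [[-0.189, 0.982, -0.002], [0.982, 0.189, -0.001], [-0.0, -0.002, -1.0]]
wrist_force: [-0.7, -0.6, -2.8]
finger_gap: 0.173
grasp_force: 87.8
```

Call:
arm_command --pt "-2 -0.8 0 0 0 0 0" --pt "-2.5 -1 0 0 0 0 0" --pt "-2.5 -1 0 0 0 0 0" --pt "-2 -0.8 0 0 0 0 0" --pt "-1.0 -0.3 0 0 0 0 0" --pt "-0.3 -0.1 0 0 0 0 0" --pt "0 0 0 0 0 0 0"

```text
time: 6.28
position: [487.2, 177.2, 184.0]
ee_rot: [[-0.188, 0.982, -0.0], [0.982, 0.188, 0.0], [0.0, -0.0, -1.0]]
wrist_force: [1.0, -0.1, -3.0]
finger_gap: 0.171
grasp_force: 87.8
```

```bash
python3 - <<'E'
from h import *
o=ctrl.observe();p=np.array(o["position"]);Q=np.array(o["ee_rot"])
print(p,"lip",p+Q@[-129,0,13],o["joint_positions"],o["finger_gap"])
a=ctrl.snapshot("top");b=ctrl.snapshot("scene")
A=cv2.resize(a["img"][140:240,180:320],(560,400));B=cv2.resize(b["img"][150:330,300:480],(400,400))
cv2.imwrite("pics/p1.png",np.hstack([A,B[:, :240]])[:,:,::-1])
E
```

```text
[487.20986663 177.22225219 184.01719814] lip [511.41743199  50.51715363 170.98601334] [ 7.61804555e+00  2.58751214e+01  1.00122571e+02  1.65498554e-02
  5.40109272e+01 -3.20873653e+00] 0.17091343843825882
```

View pics/p1.png

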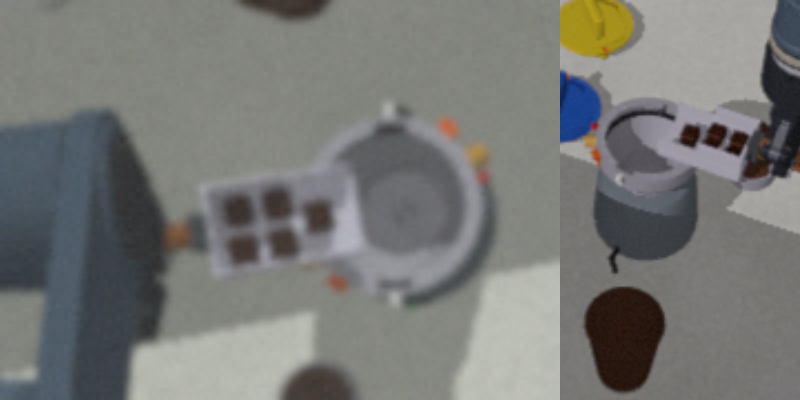

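The lip stands about 25 mm short of the mouth's centre and all five chunks are aboard, so I'm nudging forward 6 mm and tipping about the lip.

Call:
arm_command --pt "-0.6 -0.3 0 0 0 0 0" --pt "-0.16 0 -1.12 0 5 0 0" --pt "-0.16 0 -1.12 0 5 0 0" --pt "-0.16 0 -1.12 0 5 0 0" --pt "-0.16 0 -1.12 0 5 0 0" --pt "-0.16 0 -1.12 0 5 0 0" --pt "0 0 0 0 0 0 0"

```text
time: 7.25
position: [489.5, 152.0, 237.5]
ee_rot: [[-0.169, 0.983, -0.077], [0.891, 0.186, 0.414], [0.421, 0.001, -0.907]]
wrist_force: [1.1, -0.6, -2.7]
finger_gap: 0.172
grasp_force: 87.9
```

```bash
python3 - <<'E'
from h import *
o=ctrl.observe();p=np.array(o["position"]);Q=np.array(o["ee_rot"])
print(p,"lip",p+Q@[-129,0,13],np.round(o["joint_positions"],1),Q.round(2).tolist())
E
```

```text
[489.49411142 152.00103459 237.47668584] lip [510.24021264  42.39756482 171.39583613] [ -9.2  23.3  99.3  25.2  68.3 -31.6] [[-0.17, 0.98, -0.08], [0.89, 0.19, 0.41], [0.42, 0.0, -0.91]]
```

Call:
arm_command --pt "-0.16 0 -1.12 0 5 0 0" --pt "-0.16 0 -1.12 0 5 0 0" --pt "-0.16 0 -1.12 0 5 0 0" --pt "-0.16 0 -1.12 0 5 0 0" --pt "0 0 0 0 0 0 0" --pt "-0.16 0 -1.12 0 5 0 0" --pt "-0.16 0 -1.12 0 5 0 0" --pt "0 0 0 0 0 0 0"

```text
time: 8.25
position: [497.7, 106.4, 283.5]
ee_rot: [[-0.107, 0.982, -0.154], [0.566, 0.188, 0.803], [0.818, -0.002, -0.576]]
wrist_force: [-0.5, -0.4, -1.6]
finger_gap: 0.168
grasp_force: 88.1
```

```bash
python3 - <<'E'
from h import *
o=ctrl.observe();p=np.array(o["position"]);Q=np.array(o["ee_rot"])
print(p,"lip",p+Q@[-129,0,13],np.round(o["joint_positions"],1),Q.round(2).tolist(),o["wrist_force"])
a=ctrl.snapshot("top");b=ctrl.snapshot("scene")
A=cv2.resize(a["img"][140:240,220:320],(400,400));B=cv2.resize(b["img"][130:310,260:440],(400,400))
cv2.imwrite("pics/p2.png",np.hstack([A,B])[:,:,::-1])
E
```

```text
[497.70672588 106.44413252 283.54144878] lip [509.45683074  43.91177688 170.57402191] [-25.1  30.8  95.7  41.5  92.5 -49.3] [[-0.11, 0.98, -0.15], [0.57, 0.19, 0.8], [0.82, -0.0, -0.58]] [-0.5197796  -0.3560198  -1.59441978]
```

View pics/p2.png

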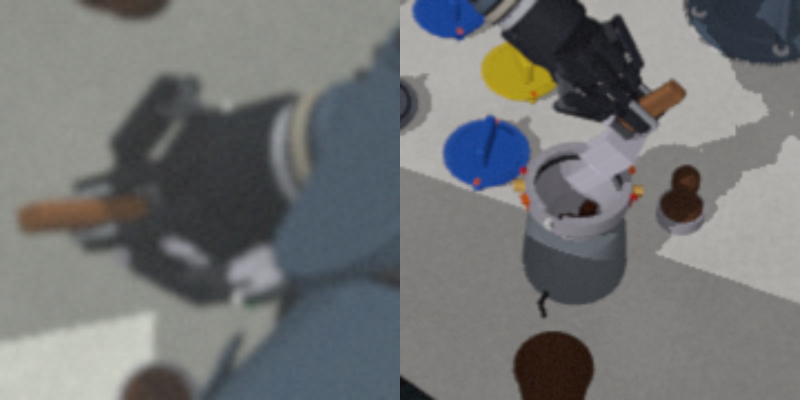

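Call:
arm_command --pt "-0.16 0 -1.12 0 5 0 0" --pt "-0.16 0 -1.12 0 5 0 0" --pt "0 0 0 0 0 0 0" --pt "0 0 0 0 0 0 0" --pt "0 0 -0.4 0 0 0 0" --pt "0.03 0 2.26 0 -10 0 0" --pt "0.03 0 2.26 0 -10 0 0"

```text
time: 9.22
position: [495.3, 121.1, 273.6]
ee_rot: [[-0.134, 0.982, -0.13], [0.699, 0.186, 0.691], [0.703, 0.001, -0.711]]
wrist_force: [0.2, 0.5, -2.2]
finger_gap: 0.174
grasp_force: 88.0
```

Call:
arm_command --pt "0.03 0 2.26 0 -10 0 0" --pt "0.03 0 2.26 0 -10 0 0" --pt "0.03 0 2.26 0 -10 0 0" --pt "0.03 0 2.26 0 -10 0 0" --pt "0.03 0 2.26 0 -10 0 0" --pt "0 0 0 0 0 0 0"

```text
time: 9.98
position: [482.9, 171.1, 174.0]
ee_rot: [[-0.193, 0.981, 0.013], [0.977, 0.194, -0.085], [-0.086, -0.004, -0.996]]
wrist_force: [-0.1, -0.3, -2.1]
finger_gap: 0.169
grasp_force: 88.0
```

```bash
python3 - <<'E'
from h import *
print(np.round(ctrl.observe()["position"]),move([511,306,14],down(10.6)))
a=ctrl.snapshot("top");b=ctrl.snapshot("scene")
A=cv2.resize(a["img"][140:240,180:320],(560,400));B=cv2.resize(b["img"][150:330,300:480],(400,400))
cv2.imwrite("pics/p3.png",np.hstack([A,B[:, :240]])[:,:,::-1])
E
```

```text
[483. 171. 174.] (array([14.02,  5.43, 14.83]), array([-0.2,  4.9,  0.6]))
```

View pics/p3.png

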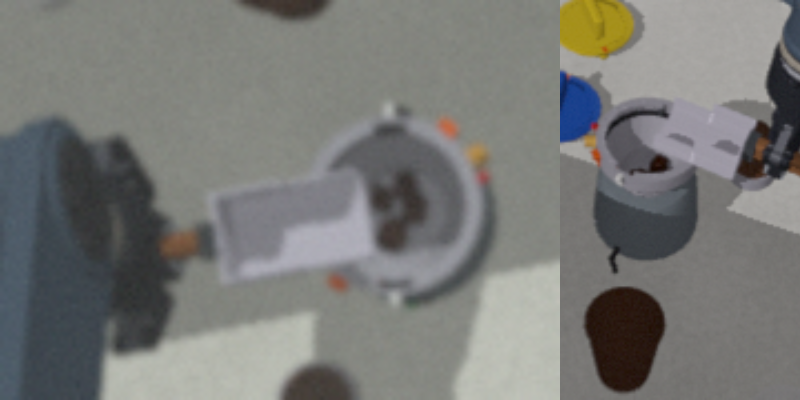

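The scoop is empty and the chunks sit in the hopper around (395,210) in the crop. I'm carrying the scoop back to its old place.

Call:
arm_command --pt "1 0.4 -0.4 0 0 0 0" --pt "2.5 1.0 -0.2 0 0 0 0" --pt "3.5 1.3 -0.3 0 0 0 0" --pt "3.5 1.3 -0.3 0 0 0 0" --pt "2.5 1.0 -0.2 0 0 0 0" --pt "1 0.4 0 0 2.5 0.3 0" --pt "0 0 0 0 2.4 0.3 0" --pt "0 0 0 0 0 0 0"

```text
time: 11.08
position: [513.7, 315.3, 177.4]
ee_rot: [[-0.175, 0.985, 0.002], [0.985, 0.175, -0.001], [-0.001, 0.002, -1.0]]
wrist_force: [0.4, -1.0, -1.5]
finger_gap: 0.171
grasp_force: 87.9
```

```bash
python3 - <<'E'
from h import *
o=ctrl.observe();print(o["position"],o["wrist_force"],move([511,306,14],down(10.6)))
E
```

```text
[513.68914762 315.31760309 177.37062636] [ 0.38456197 -0.95186069 -1.50076226] (array([-0.85, -0.45, 16.34]), array([ 0.1,  0.1, -0.5]))
```

Call:
arm_command --pt "0 0 2 0 0 0 0" --pt "0 0 4 0 0 0 0" --pt "0 0 4 0 0 0 0" --pt "0 0 3 0 0 0 0" --pt "0 0 1.8 0 0 0 0" --pt "0 0 0.8 0 0 0 0" --pt "0 0 0.4 0 0 0 0" --pt "0 0 0 0 0 0 0"

```text
time: 12.08
position: [513.1, 316.3, 17.3]
ee_rot: [[-0.178, 0.984, 0.002], [0.984, 0.178, -0.001], [-0.002, 0.002, -1.0]]
wrist_force: [-0.4, 0.0, -1.7]
finger_gap: 0.173
grasp_force: 87.9
```

Call:
arm_command --pt "0 0 0.15 0 0 0 0" --pt "0 0 0.1 0 0 0 0" --pt "0 0 0 0 0 0 0"

```text
time: 12.45
position: [512.6, 316.2, 14.3]
ee_rot: [[-0.178, 0.984, 0.001], [0.984, 0.178, -0.002], [-0.002, 0.001, -1.0]]
wrist_force: [-0.5, -0.3, -1.2]
finger_gap: 0.173
grasp_force: 87.9
```

Call:
arm_command --pt "0 0 0.1 0 0 0 0" --pt "0 0 0.05 0 0 0 0" --pt "0 0 0 0 0 0 0"

```text
time: 12.82
position: [512.7, 316.3, 13.2]
ee_rot: [[-0.178, 0.984, 0.001], [0.984, 0.178, -0.001], [-0.002, 0.001, -1.0]]
wrist_force: [-1.9, 1.7, 5.0]
finger_gap: 0.173
grasp_force: 88.8
```

Contact made, so I'm releasing and rising.

Call:
arm_command --pt "0 0 0 0 0 0 0.5" --pt "0 0 0 0 0 0 0.5" --pt "0 0 0 0 0 0 0.5" --pt "0 0 -1 0 0 0 0.5" --pt "0 0 -3 0 0 0 0.6" --pt "0 0 -5 0 0 0 0.6" --pt "0 0 -5 0 0 0 0.6" --pt "0 0 -4 0 0 0 0.6"

```text
time: 13.82
position: [512.8, 316.6, 195.5]
ee_rot: [[-0.178, 0.984, 0.003], [0.984, 0.178, -0.001], [-0.001, 0.003, -1.0]]
wrist_force: [0.6, -0.7, -0.3]
finger_gap: 0.599
grasp_force: 0.0
```

```bash
python3 - <<'E'
from h import *
print(ctrl.observe()["position"],ctrl.observe()["joint_positions"][5],move([471,-317,230],down(98.2)),move([471,-317,230],down(98.2-180)))
s=ctrl.snapshot("wrist");save(s,"w2")
E
```

```text
[512.83297215 316.56212366 195.51103192] 10.947627126587724 (array([-61.61, -15.36,  -3.42]), array([  0.1,   0.2, -88. ])) (array([-61.61, -15.36,  -3.42]), array([ 0.2, -0.1, 92. ]))
```

View pics/w2.png

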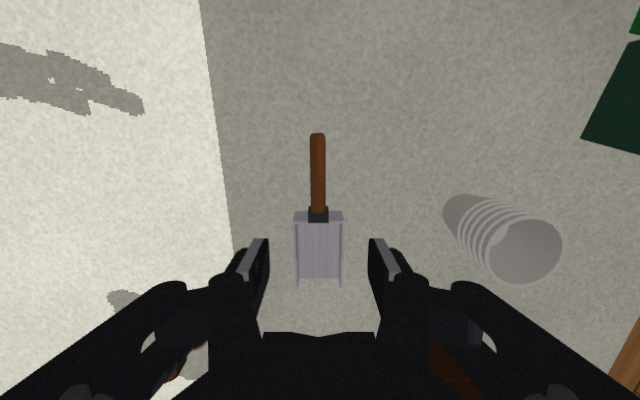

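Call:
arm_command --pt "-4 -1 -1 0 0 0 0.8" --pt "-5.7 -1.4 -1 0 0 0 0.8" --pt "-5.7 -1.4 -0.7 0 0 0 0.8" --pt "-5.7 -1.4 -0.7 0 0 0 0.8" --pt "-5.8 -1.5 0 0 0 0 0.8" --pt "-5.8 -1.5 0 0 0 0 0.8" --pt "-5.8 -1.5 0 0 0 0 0.8" --pt "-5.8 -1.5 0 0 0 0 0.8"

```text
time: 14.88
position: [480.5, -141.3, 227.9]
ee_rot: [[-0.178, 0.984, 0.002], [0.984, 0.178, -0.002], [-0.002, 0.001, -1.0]]
wrist_force: [-0.0, 0.1, 1.2]
finger_gap: 0.796
grasp_force: 0.0
```

Call:
arm_command --pt "-5.8 -1.5 0 0 0 0 0.8" --pt "-5.8 -1.5 0 0 0 0 0.8" --pt "-4 -0.8 0 0 0 0 0.8" --pt "-1.7 -0.4 0 0 0 0 0.8" --pt "0 0 0 0 0 10 0.8" --pt "0 0 0 0 0 10 0.8" --pt "0 0 0 0 0 10 0.8" --pt "0 0 0 0 0 10 0.8"

```text
time: 15.88
position: [470.2, -315.5, 227.7]
ee_rot: [[0.5, 0.866, 0.0], [0.866, -0.5, -0.001], [-0.0, 0.001, -1.0]]
wrist_force: [-0.1, 0.0, -0.5]
finger_gap: 0.802
grasp_force: 0.0
```

Call:
arm_command --pt "0 0 0 0 0 10 0.8" --pt "0 0 0 0 0 10 0.8" --pt "0 0 0 0 0 10 0.8" --pt "0 0 0 0 0 10 0.8" --pt "0 0 0 0 0 10 0.8" --pt "0 0 0 0 0 2 0.8" --pt "0 0 0 0 0 0 0.8"

```text
time: 16.75
position: [470.3, -316.3, 227.7]
ee_rot: [[0.989, 0.146, 0.001], [0.146, -0.989, -0.001], [0.0, 0.001, -1.0]]
wrist_force: [0.5, 0.0, 0.3]
finger_gap: 0.801
grasp_force: 0.0
```

```bash
python3 - <<'E'
from h import *
o=ctrl.observe();print(o["position"],o["joint_positions"][5],move([471,-317,120],down(98.2-180)))
s=ctrl.snapshot("wrist");save(s,"w3")
for t in("lid","lid_grip"):
    for d in ctrl.find_in(s,t)[:3]: print(t,d["xy"],d["score"],atz(s,d["xy"],55 if t=="lid_grip" else 19).round(1))
hsv=cv2.cvtColor(s["img"],cv2.COLOR_RGB2HSV)
m=cv2.inRange(hsv,(0,140,140),(14,255,255))|cv2.inRange(hsv,(172,140,140),(180,255,255))
n,l,st,c=cv2.connectedComponentsWithStats(m)
for i in range(1,n):
    if st[i,4]>8: print(c[i].round(1),st[i,4],atz(s,c[i],19).round(1))
E
```

```text
[ 470.32900785 -316.30309217  227.6714893 ] 36.420040319832836 (array([ 0.05,  0.06, 10.77]), array([ 0.1, -0. ,  0.2]))
lid [177.1, 168.8] 0.96 [ 456.7 -148.    19. ]
lid [318.4, 170.8] 0.91 [ 479.  -316.5   19. ]
lid [452.6, 165.6] 0.91 [ 508.3 -475.1   19. ]
lid_grip [323.7, 309.7] 0.89 [ 313.7 -347.2   55. ]
lid_grip [178.7, 168.0] 0.8 [ 466.1 -166.    55. ]
lid_grip [449.0, 168.5] 0.79 [ 507.7 -454.9   55. ]
[160.9 129.8] 46 [ 499.9 -128.8   19. ]
[318.5 132.2] 52 [ 524. -310.   19.]
[412.  157.3] 39 [ 511.1 -424.7   19. ]
[492.1 185.1] 12 [ 491.9 -528.8   19. ]
[194.6 211. ] 35 [ 406.3 -170.4   19. ]
[319.3 215.8] 33 [ 422.4 -325.9   19. ]
[183.7 259.3] 31 [ 337.6 -158.8   19. ]
[297.1 298.2] 30 [ 300.8 -313.1   19. ]
[244.  306.4] 27 [ 277.7 -242.4   19. ]
```

View pics/w3.png

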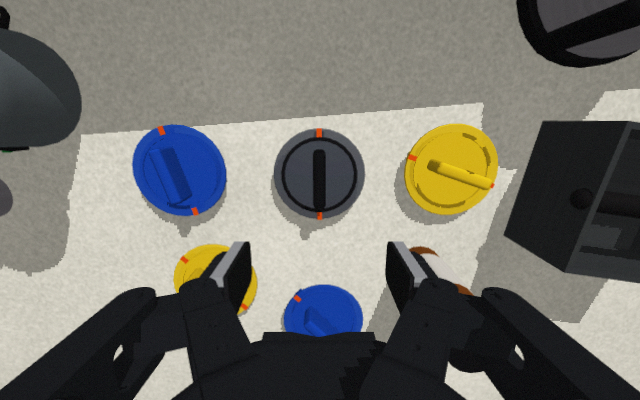

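The smoky lid with its black bar sits at (319,173), lined up with the tool, with the blue lid to its left and the yellow one to its right. The close view confirms the choice, so I'm descending.

Call:
arm_command --pt "0.2 0.15 3 0 0 0 0.5" --pt "0 0 4.5 0 0 0 0.5" --pt "0 0 4.5 0 0 0 0.5" --pt "0 0 4 0 0 0 0.5" --pt "0 0 3 0 0 0 0.5" --pt "0 0 1.3 0 0 0 0.5" --pt "0 0 0 0 0 0 0.5"

```text
time: 17.77
position: [472.5, -318.5, 24.1]
ee_rot: [[0.99, 0.144, -0.0], [0.144, -0.99, -0.001], [-0.0, 0.001, -1.0]]
wrist_force: [0.5, 0.1, 0.6]
finger_gap: 0.498
grasp_force: 0.0
```

Call:
arm_command --pt "0 0 0 0 0 0 0" --pt "0 0 0 0 0 0 0" --pt "0 0 0 0 0 0 0" --pt "0 0 0 0 0 0 0" --squeeze 70

```text
time: 18.27
position: [473.4, -319.4, 26.1]
ee_rot: [[0.99, 0.143, 0.003], [0.143, -0.99, -0.004], [0.002, 0.004, -1.0]]
wrist_force: [0.3, 0.3, 6.8]
finger_gap: 0.152
grasp_force: 69.7
```

```bash
python3 - <<'E'
from h import *
o=ctrl.observe();p=np.array(o["position"]);Q=np.array(o["ee_rot"]);print(p,np.degrees(np.arctan2(Q[1,0],Q[0,0])),o["joint_positions"][5])
E
```

```text
[ 473.44968358 -319.35556847   26.11675999] 8.2327088303367 36.61037317125182
```

Call:
arm_command --pt "0 0 -1 0 0 0 0" --pt "0 0 -3 0 0 0 0" --pt "0 0 -4.5 0 0 0 0" --pt "0 0 -5 0 0 0 0" --pt "0 0 -5 0 0 0 0" --pt "0 0 -3 0 0 0 0" --pt "0 -3 0 0 0 0 0" --pt "0 -5 0 0 0 0 0" --squeeze 90

```text
time: 19.27
position: [461.1, -239.5, 240.3]
ee_rot: [[0.99, 0.141, 0.003], [0.141, -0.99, -0.003], [0.002, 0.004, -1.0]]
wrist_force: [0.1, 0.8, -1.1]
finger_gap: 0.149
grasp_force: 88.1
```

Call:
arm_command --pt "0 -5 0 0 0 0 0" --pt "0 -4 0 0 0 0 0" --pt "0 -2 0 0 0 0 0" --pt "0 0 0 0 0 0 0"

```text
time: 19.77
position: [445.1, -129.6, 239.5]
ee_rot: [[0.989, 0.145, 0.001], [0.145, -0.989, -0.002], [0.001, 0.002, -1.0]]
wrist_force: [0.3, 0.7, -0.5]
finger_gap: 0.148
grasp_force: 88.0
```

```bash
python3 - <<'E'
from h import *
o=ctrl.observe();p=np.array(o["position"]);Q=np.array(o["ee_rot"]);print(p,np.degrees(np.arctan2(Q[1,0],Q[0,0])),o["wrist_force"])
print(move([516.5,32,235],down(2.8-90)))
def marks(s,z,lo=8):
    hsv=cv2.cvtColor(s["img"],cv2.COLOR_RGB2HSV)
    m=cv2.inRange(hsv,(0,110,110),(22,255,255))|cv2.inRange(hsv,(165,110,110),(180,255,255))
    n,l,st,c=cv2.connectedComponentsWithStats(m)
    for i in range(1,n):
        if st[i,4]>lo: print(c[i].round(1),st[i,4],atz(s,c[i],z).round(1),s["img"][l==i].mean(0).round())
for n in("wrist","scene","top"):
    s=ctrl.snapshot(n);save(s,"t_"+n);print(n);marks(s,155,4)
w=cv2.imread("pics/t_wrist.png");save({"img":w[:,:,::-1]},"w4")
E
```

```text
[ 445.10800123 -129.58633994  239.50551531] 8.35254849045895 [ 0.25038497  0.68708382 -0.45793884]
(array([  9.41, -14.95,   0.42]), array([ 0.1, -0. ,  5.6]))
wrist
[161.6  10. ] 324 [567.3  -6.2 155. ] [210.  84.  25.]
[193.5  47.4] 624 [547.7 -27.8 155. ] [185. 115.  53.]
[25.9 95.5] 104 [497.9  89.1 155. ] [184.  40.  35.]
[ 63.5 110.3] 69 [491.6  64.  155. ] [170. 123.  53.]
[ 39.9 120. ] 208 [482.   81.4 155. ] [191. 143.  63.]
[323.1 131.8] 45 [ 504.3 -125.8  155. ] [228. 100.  51.]
[ 65.9 144.9] 190 [466.3  64.5 155. ] [223.  91.  29.]
[109.5 145.5] 87 [470.7  32.7 155. ] [161.  60.  20.]
[318.1 154.1] 267 [ 487.2 -124.4  155. ] [227.  92.  29.]
[563.4 157.3] 60 [ 511.4 -310.7  155. ] [226. 110.  18.]
[554.9 248.7] 166 [ 437.6 -331.3  155. ] [127.  74.  32.]
[627.9 295.2] 693 [ 404.8 -407.6  155. ] [123.  68.  26.]
scene
[75.8 29.5] 2048 [  385.9 -1194.8   155. ] [117.  93.  66.]
[274.7   4.9] 67 [-147.2 -711.5  155. ] [113.  76.  49.]
[416.4  12.2] 650 [-405.8 -262.5  155. ] [113.  75.  49.]
[385.8   9.3] 15 [-358.  -362.2  155. ] [110.  74.  47.]
[236.1   9.7] 7 [ -39.4 -80
[... 5390 characters left out ...]
 155. ] [117.  51.  17.]
[179.9 294.9] 101 [ 907.3 -113.2  155. ] [115.  52.  20.]
top
[349.2  56.9] 15 [ 872.8 -147.1  155. ] [121.  79.  63.]
[350.9  67.7] 33 [ 844.1 -152.1  155. ] [117.  68.  47.]
[352.6  80.5] 22 [ 810.4 -157.3  155. ] [119.  68.  48.]
[291.7 171.3] 12 [568.   -3.2 155. ] [174. 105.  79.]
[299.  178.2] 10 [550.5 -22.8 155. ] [155. 125.  73.]
[439.6 199.9] 12 [ 501.7 -387.4  155. ] [179. 129.  54.]
[256.3 203.9] 9 [481.2  86.4 155. ] [152. 123.  75.]
[474.1 207.4] 11 [ 484.4 -475.7  155. ] [184. 134.  52.]
[263.6 210.5] 11 [464.6  66.9 155. ] [171. 104.  78.]
[346.7 258.1] 13 [ 346.6 -150.7  155. ] [184. 139.  60.]
[374.8 279.3] 12 [ 294.1 -223.5  155. ] [182. 134.  58.]
```

View pics/w4.png

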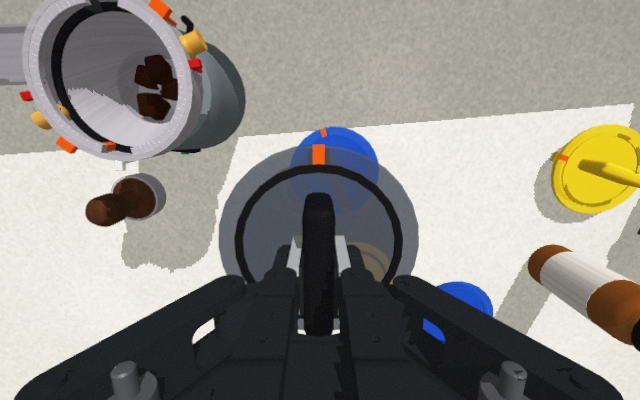

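```bash
python3 - <<'E'
from h import *
o=ctrl.observe();p=np.array(o["position"]);Q=np.array(o["ee_rot"])
s=ctrl.snapshot("wrist")
P=atz(s,[318.1,154.1],p[2]-7);print("ptr in tool",(Q.T@(P-p)).round(1), "proj TCP-based expected ptr",proj(s,[p+Q@[51.4,0,7]]))
print(move([517,32,236],down(2.7-90)))
E
```

```text
ptr in tool [51.   0.9  7.1] proj TCP-based expected ptr [[316.39971388 153.4162447 ]]
(array([  9.35, -15.2 ,   0.3 ]), array([ 0.2, -0.1,  5.5]))
```

Call:
arm_command --pt "1 -1.6 0 0 0 0 0" --pt "2.3 -3.8 0.1 0 0 0 0" --pt "2.5 -4 0.1 0 0 0 0" --pt "2.2 -3.6 0.1 0 0 0 0" --pt "1.35 -2.2 0 0 0 0 0" --pt "0 0 0 0 0 2.8 0" --pt "0 0 0 0 0 2.7 0" --pt "0 0 0 0 0 0 0"

```text
time: 20.98
position: [516.7, 32.6, 235.8]
ee_rot: [[0.999, 0.047, 0.001], [0.047, -0.999, -0.002], [0.001, 0.002, -1.0]]
wrist_force: [-0.0, 0.2, -1.8]
finger_gap: 0.147
grasp_force: 88.0
```

```bash
python3 - <<'E'
from h import *
print(move([517,32,190],down(2.7-90)),ctrl.observe()["joint_positions"][5],ctrl.observe()["position"])
s=ctrl.snapshot("scene");save({"img":cv2.resize(s["img"][120:300,250:430],(540,540),interpolation=cv2.INTER_CUBIC)},"s4")
E
```

```text
(array([0.02, 0.06, 4.58]), array([ 0.1, -0. , -0. ])) 78.65149085729962 [516.72568128  32.62885436 235.7755495 ]
```

View pics/s4.png

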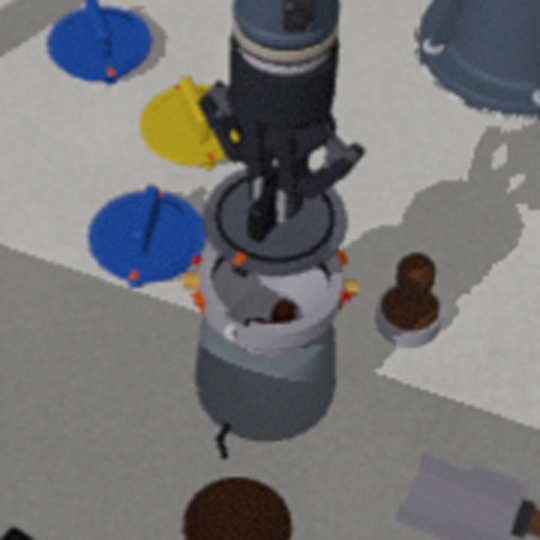

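The lid hangs over the mouth, with its front pointer in line with the white gap mark at (232,332). I'm descending.

Call:
arm_command --pt "0 0.04 1.5 0 0 0 0" --pt "0 0 1.8 0 0 0 0" --pt "0 0 1.2 0 0 0 0" --pt "0 0 0.5 0 0 0 0" --pt "0 0 0.3 0 0 0 0" --pt "0 0 0.3 0 0 0 0" --pt "0 0 0 0 0 0 0"

```text
time: 21.9
position: [516.2, 33.1, 180.2]
ee_rot: [[0.999, 0.048, 0.001], [0.048, -0.999, -0.002], [0.001, 0.002, -1.0]]
wrist_force: [-0.4, -0.8, -1.3]
finger_gap: 0.148
grasp_force: 88.1
```

Call:
arm_command --pt "0.05 0.08 0.2 0 0 0 0" --pt "0 0 0.2 0 0 0 0" --pt "0 0 0 0 0 0 0"

```text
time: 22.28
position: [516.5, 32.3, 175.9]
ee_rot: [[0.999, 0.048, 0.0], [0.048, -0.999, -0.002], [0.0, 0.002, -1.0]]
wrist_force: [0.2, 0.4, -2.0]
finger_gap: 0.146
grasp_force: 88.1
```

Call:
arm_command --pt "0 0 0.25 0 0 0 0" --pt "0 0 0.25 0 0 0 0" --pt "0 0 0.2 0 0 0 0" --pt "0 0 0 0 0 0 0"

```text
time: 22.78
position: [516.5, 32.3, 168.8]
ee_rot: [[0.999, 0.048, 0.0], [0.048, -0.999, -0.002], [0.0, 0.002, -1.0]]
wrist_force: [-0.8, 0.7, -1.3]
finger_gap: 0.146
grasp_force: 88.1
```

Smooth entry so far. The last bit should bring the flange onto the rim.

Call:
arm_command --pt "0 0 0.1 0 0 0 0" --pt "0 0 0.1 0 0 0 0" --pt "0 0 0.1 0 0 0 0" --pt "0 0 0 0 0 0 0"

```text
time: 23.28
position: [516.7, 32.3, 167.2]
ee_rot: [[0.999, 0.048, 0.001], [0.048, -0.999, -0.002], [0.001, 0.002, -1.0]]
wrist_force: [-3.0, 0.4, 6.0]
finger_gap: 0.148
grasp_force: 89.5
```

The lid is fully home (167.2 measured, 167 expected). I'm turning it clockwise.

Call:
arm_command --pt "0 0 0 0 0 3 0" --pt "0 0 0 0 0 4 0" --pt "0 0 0 0 0 4 0" --pt "0 0 0 0 0 4 0" --pt "0 0 0 0 0 4 0" --pt "0 0 0 0 0 0 0"

```text
time: 24.02
position: [517.3, 31.9, 167.1]
ee_rot: [[0.96, -0.28, 0.003], [-0.28, -0.96, -0.003], [0.003, 0.002, -1.0]]
wrist_force: [-1.5, -1.3, 4.8]
finger_gap: 0.146
grasp_force: 89.1
```

```bash
python3 - <<'E'
from h import *
o=ctrl.observe();Q=np.array(o["ee_rot"]);print(o["position"],np.degrees(np.arctan2(Q[1,0],Q[0,0])),np.round(o["wrist_force"],1),np.round(o["moment"],2),o["joint_positions"][5])
E
```

```text
[517.31281738  31.8690157  167.13783394] -16.26538717867636 [-1.5 -1.3  4.8] [-0.19  0.26 -0.07] 97.60181929120269
```

Turning freely and well. Another 18.2° takes it to the mark.

Call:
arm_command --pt "0 0 0 0 0 4 0" --pt "0 0 0 0 0 4 0" --pt "0 0 0 0 0 4 0" --pt "0 0 0 0 0 4 0" --pt "0 0 0 0 0 2.2 0" --pt "0 0 0 0 0 0 0" --pt "0 0 0 0 0 0 0"

```text
time: 24.9
position: [517.3, 31.8, 167.1]
ee_rot: [[0.825, -0.565, 0.003], [-0.565, -0.825, -0.003], [0.004, 0.001, -1.0]]
wrist_force: [-0.6, -1.2, 6.6]
finger_gap: 0.149
grasp_force: 89.2
```

```bash
python3 - <<'E'
from h import *
o=ctrl.observe();p=np.array(o["position"]);Q=np.array(o["ee_rot"]);print(p,np.degrees(np.arctan2(Q[1,0],Q[0,0])),np.round(o["wrist_force"],1),np.round(o["moment"],2),o["joint_positions"][5])
C=np.array([516.9,32,0])
def an(P): return np.degrees(np.arctan2(P[1]-C[1],P[0]-C[0])).round(1)
ims=[]
for n in("wrist","scene","top"):
    s=ctrl.snapshot(n)
    c=proj(s,[[517,32,160]])[0];r=150 if n=="wrist" else 40
    hsv=cv2.cvtColor(s["img"],cv2.COLOR_RGB2HSV)
    m=cv2.inRange(hsv,(0,110,110),(22,255,255))|cv2.inRange(hsv,(165,110,110),(180,255,255))
    k,l,st,ce=cv2.connectedComponentsWithStats(m)
    for i in range(1,k):
        P=atz(s,ce[i],157)
        if st[i,4]>3 and np.hypot(*(P-C)[:2])<80: print(n,ce[i].round(),st[i,4],"r",np.hypot(*(P-C)[:2]).round(),"ang",an(P),s["img"][l==i].mean(0).round())
    x,y=[int(v) for v in c]
    x0=max(x-r,0);y0=max(y-r,0);ims.append(cv2.resize(s["img"][y0:y+r,x0:x+r],(400,400),interpolation=cv2.INTER_CUBIC))
cv2.imwrite("pics/fin.png",np.hstack(ims[:2])[:,:,::-1])
E
```

```text
[517.292216    31.81794651 167.14353112] -34.40259674998796 [-0.6 -1.2  6.6] [-0.18  0.32  0.18] 115.75018172595861
wrist [364. 135.] 578 r 66.0 ang -55.6 [220. 170.  74.]
wrist [317. 131.] 402 r 63.0 ang -34.4 [241. 108.  33.]
wrist [318. 154.] 271 r 52.0 ang -34.7 [233. 101.  32.]
wrist [387. 154.] 220 r 63.0 ang -69.4 [206.  42.  37.]
scene [315. 206.] 7 r 60.0 ang -67.5 [142.  43.  56.]
scene [362. 205.] 19 r 59.0 ang 143.4 [125.  59.  32.]
scene [313. 213.] 22 r 63.0 ang -48.1 [169. 134.  73.]
scene [320. 216.] 11 r 48.0 ang -35.4 [150.  71.  39.]
scene [366. 217.] 28 r 66.0 ang 110.6 [147.  92.  55.]
scene [316. 220.] 19 r 62.0 ang -27.6 [167.  86.  50.]
top [299. 178.] 12 r 64.0 ang -58.8 [159. 128.  78.]
top [257. 204.] 13 r 64.0 ang 123.3 [149. 120.  73.]
top [265. 209.] 13 r 57.0 ang 146.3 [131.  81.  64.]
```

View pics/fin.png

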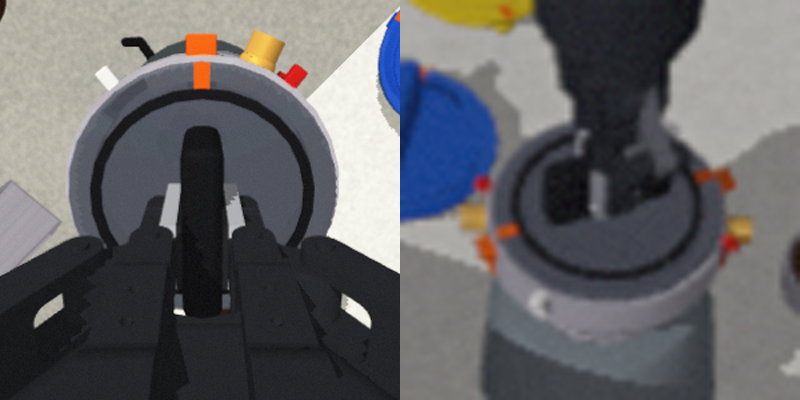

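The wrist view shows the lid pointer at (201,75) lined up with the orange mark at (201,45), within half a degree. The lid is seated, gripped and clear of the brass pin, so I'm handing in.

```bash
python3 -c "
from workcell import ctrl
print(ctrl.close_job())"
```

```text
the job is handed in; nothing more can be done
None
```

I handed the job in at about 25 s: the chunks are in the hopper, the emptied scoop is back flat on the counter, and the lid is home, turned to within about half a degree of the orange mark and still gripped there, never reaching the lock. The judge's verdict was not returned.

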